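Shut down the proofer at its control box

ROBOT

A 6-joint arm with a two-finger parallel gripper is mounted at the origin on the work surface. World frame = base frame: x ahead of the robot, y to its left, z up, the work surface at z = 0. Lengths are in mm, angles in rad, forces in N, time in s.
With the tool pointing down it reaches from about 350 to 875 mm from the base axis. Payload 4.2 kg.
Tool frame: the origin (TCP) lies at the very end of the fingers, on their centre line; the grasp point (between the pads) lies 19 mm behind it; z points along the fingers, y is the line along which they close (so a half turn about z gives the same grasp; the last joint's range is limited). The gripper opens to 85 mm and grips with 20 to 120 N. Pads are 22 mm wide; open, the fingers measure 114 mm over their backs; the gripper's body (76 mm by 85 mm) begins 54 mm behind the grasp point. The pads swing forward as they close: fully open they stand 13 mm farther back than shut.
Start: joints at [0.259, 0.385, 0.008, 0, -1.194, -0.259], TCP at [624.979, 0.025, 231.312] pointing down, gripper open.
Joint ranges: [-3.14, 3.14], [-1.21, 2.06], [-1.07, 1.41], [-3.16, 2.05], [-2.99, -0.16], [-3.1, 3.1]. Speed limits (rad/s): [2.79, 2.79, 3.14, 3.14, 3.14, 3.14].

INTERFACE

Orientations are given as a unit quaternion [x, y, z, w].
In Python, from bench import arm, optics gives the robot as it stands. The module is installed in compiled form; this text tells all that it offers.
- The arm moves only by the tool step_arm, never from a script. Its argument "motion" is a list of rows, each an object with "dr": the turn, a rotation vector about the tool's x, y, z in units of 8 degrees (1.0 is 8 degrees), a list of three; "slide": the shift along the tool's x, y, z in mm, a list of three; "jaw": the finger opening in mm, from 0 to 85.4. A call has exactly 8 rows; each row is the pose to reach, as a shift and turn from the pose commanded when the call began, along the tool's axes at that moment; what a row does not reach only later rows make up. A row lasts 1/8 s, in which the tool goes at most 62.5 mm and 10.7 degrees, less where a joint would pass 70% of its speed; a pose out of reach is approached as far as the arm can. A call with a gripper value outside its range is refused whole. The fingers move at their own pace and stop on an object; the grip force is fixed at half the most. Time passes only in rows, so rows that repeat a pose let the fingers close, or fill a call up. It gives the time, the measured TCP pose, the force, the opening and the grip force at its end, in the units of the state.
- arm.read_state(): the state, without advancing time (a new reading comes with each control period).
- optics.get_image(name): name is "scene" or "side" or "wrist"; returns the picture (480x640x3 uint8, blue, green, red); there is no depth.
- optics.camera_info(name): a dict with "camera_matrix" (3x3 intrinsics, pixels), "view" (4x4, takes a point from world to camera coordinates); the wrist camera has in their place "T_tool_cam" (4x4, takes a point from camera to tool coordinates, whose origin is the TCP and whose axes are the flange's). Camera axes: x right, y up, looking along -z (the intrinsics and any distortion apply to the point x, -y, -z); pixel columns grow to the right and rows downward; lengths in mm; the calibration is good to about 2 mm. A picture is of the moment at which its call begins: read the wrist's pose just before it. camera_info takes no time and is no camera call.
- arm.job_done(): hands the job in; it is judged then, once.
The state is a dict: "clock": time; "joints": joint angles; "joint_vel": joint speeds; "joint_efforts": joint torques, N m; "position": TCP position; "ee_rot": TCP orientation; "contact_force": force on the tool from outside, world axes, zero at the start; "wrist_torque": the same for the moment, N m; "gripper_width": finger opening in mm; "grasp_force": force on a finger pad.
Only numpy, scipy, OpenCV 4.12 (cv2) and the standard library are available. Lean on these libraries where they do the work, as an engineer would, in place of code of your own. Each camera call takes 0.05 s, during which the arm holds its last target. There are 200 camera calls.

TASK

Shut the proofer down: first switch off all five zone switches by tipping them over to the box's left (a single sweep of a fingertip along the row does it), with the run key still down; then press the round stop key gently until it catches and stays down by itself, so that the square run key pops up. The other two keys must end up raised; do not force the keys, and leave everything else on the bench where it is.

Things in the scene. Friction and masses are not known exactly. Their poses are not given: they have to be found in the camera images.
- console: Proofer control box, brushed metal, 190 x 320 mm, 85 mm high, screwed down. Origin: centre of its underside; +z up, -x towards the robot, +y its left. On its flat top (85 mm up): a row of five blade switches 45 mm to the -x side of the middle, a row of four keys 45 mm to the +x side; both rows run along y. Nothing else there but a loose cutter near the +y end.
- row_first (a point): Pivot of switch 1 on the box, 88 mm above the box's origin. The five switches stand 38 mm apart in a straight line from here to row_last, towards the box's +y.
- row_last (a point): Pivot of switch 5, the last of the row, 152 mm from row_first, 88 mm above the box's origin.
- key_round_top (a point): Centre of the top face of the STOP key: round grey cap, 29 mm across. The four keys are all grey, 38 mm apart centre to centre in one row; which key is in which place varies. A raised key's top is 26 mm above the box's top. Keys go straight down. Pressing with more than 30 N would damage a key; 12 to 18 N is plenty.
- key_square_top (a point): Centre of the top of the RUN key, square cap 27 x 27 mm, grey: it is the one that is down at the start, held by the catch of the bank. It springs up by itself when another key of the bank is pressed down to the catch.
- key_diamond_top (a point): Centre of the top of a key with a square cap of 21.5 mm set cornerwise (a diamond, 30 mm over the corners), grey. Up at the start.
- key_narrow_top (a point): Centre of the top of a key with a narrow cap, 13 mm along the row and 36 mm across it, grey. Up at the start.
- key_round (a joint): How far the round STOP key is down, m: 0 up. It takes 1.5 N at first, 4 to 9 N on the way to the catch. The depth of the catch varies from box to box, 0.009 to 0.019, and cannot be seen; a hard stop lies 0.0015 below the catch. Let go short of the catch it springs back up, yet may have released the key that was down. Once caught it stays, at the catch's depth.
- key_square (a joint): How far the square RUN key is down, m: 0 up; 0.009 to 0.019 when caught.
- key_diamond (a joint): How far the diamond key is down, m: 0 up.
- key_narrow (a joint): How far the narrow key is down, m: 0 up.
- mug_rim (a point): Centre of the mouth of a white mug, 76 mm wide, 85 mm high, beside the box. Bystander.
- cutter: Steel ring pastry cutter, 48 mm wide, 30 mm high, standing on the box's top near its +y end. Origin: centre of its underside. Bystander.
- scraper: Bench scraper, 120 mm wide and about 95 mm long, 24 mm high, lying beside the box. Bystander.
- brush: Pastry brush, 220 mm long, 20 mm thick, lying on the bench to the left of the mug. Bystander.
- bowl: Steel bowl, 140 mm wide, 70 mm high. Bystander.
- jar: Jar, 80 mm wide, 110 mm high. Bystander.
- timer: White bench timer, 30 x 70 mm, 60 mm high. Bystander.
- switch1 (a joint): Zone switch 1 of 5 counted from row_first: a steel blade 30 mm long above its pivot, its head 16 mm across the row and 8 mm along it. Angle, rad: -0.25 leaning a little to the box's -y (on), 0 upright, 1.05 lying over to +y (off). It tips over upright with a push of under 1 N at its head and falls to its stop by itself. Some may already be off at the start.
- switch2 (a joint): Zone switch 2 of 5 counted from row_first: a steel blade 30 mm long above its pivot, its head 16 mm across the row and 8 mm along it. Angle, rad: -0.25 leaning a little to the box's -y (on), 0 upright, 1.05 lying over to +y (off). It tips over upright with a push of under 1 N at its head and falls to its stop by itself. Some may already be off at the start.
- switch3 (a joint): Zone switch 3 of 5 counted from row_first: a steel blade 30 mm long above its pivot, its head 16 mm across the row and 8 mm along it. Angle, rad: -0.25 leaning a little to the box's -y (on), 0 upright, 1.05 lying over to +y (off). It tips over upright with a push of under 1 N at its head and falls to its stop by itself. Some may already be off at the start.
- switch4 (a joint): Zone switch 4 of 5 counted from row_first: a steel blade 30 mm long above its pivot, its head 16 mm across the row and 8 mm along it. Angle, rad: -0.25 leaning a little to the box's -y (on), 0 upright, 1.05 lying over to +y (off). It tips over upright with a push of under 1 N at its head and falls to its stop by itself. Some may already be off at the start.
- switch5 (a joint): Zone switch 5 of 5 counted from row_first: a steel blade 30 mm long above its pivot, its head 16 mm across the row and 8 mm along it. Angle, rad: -0.25 leaning a little to the box's -y (on), 0 upright, 1.05 lying over to +y (off). It tips over upright with a push of under 1 N at its head and falls to its stop by itself. Some may already be off at the start.

How it is judged (in metres and radians):
On the way, in this order (a step that is already met when the one before it is completed fails the run):
1. all five zone switches are off while the run key is still down (value of joint each of switch1, switch2, switch3, switch4, switch5 above 0.8 rad and value of joint key_square above 0.008 m), for 0.2 s.
2. the round stop key is down and the square run key is up (value of joint key_round above 0.008 m and value of joint key_square below 0.003 m), for 0.2 s.
At the end, for the whole second after the job is handed in: All five switches lie over to the off side (beyond 0.8 rad), the round stop key stays caught (more than 8 mm down), the square, diamond and narrow keys are up (less than 3 mm down), and nothing else has been moved by more than 25 mm (all of step 2 and value of joint each of switch1, switch2, switch3, switch4, switch5 above 0.8 rad and value of joint each of key_diamond, key_narrow below 0.003 m); the robot touches nothing.
It fails at once if a key is pressed with more than 30 N (contact force between any of the fingers, the arm and key_square above 30 N or contact force between any of the fingers, the arm and key_round above 30 N or contact force between any of the fingers, the arm and key_diamond above 30 N or contact force between any of the fingers, the arm and key_narrow above 30 N).
It fails at once if a bystander is moved by more than 25 mm (distance of any of mug_rim, cutter, scraper, brush, bowl, jar, timer from where it was at the start of the episode above 0.025 m).
It also fails if it takes over 42 s, if anything falls off the work surface, if the arm or the gripper's body presses on something with over 40 N, if the wrist force passes 120 N, or if a joint passes its speed limit or range.

## Working session

There is one attempt and no reset: what is moved stays moved. The work goes in short steps, Python scripts to look and compute and a tool call to move; the robot and the scene stay as the last step left them, time stands still between calls to the robot, and variables do not carry over. Pictures are saved under pics/ and viewed, at most 10 in all, crops included, and the job is handed in when it is done.

Besides the shell and the picture viewer there is one more tool, called after "Call:" as a command line: name --argument value ..., lists and objects as JSON in quotes. step_arm: Moves the arm, as the interface text tells. Its arguments: {"type":"object","properties":{"motion":{"type":"array","items":{"type":"object","properties":{"dr":{"type":"array","items":{"type":"number"}},"slide":{"type":"array","items":{"type":"number"}},"jaw":{"type":"number"}}}}},"required":["motion"]}

```bash
mkdir -p pics; python3 - <<'E'
from bench import arm, optics
import cv2,numpy as np
np.set_printoptions(suppress=True,precision=4)
s=arm.read_state(); print(s['clock'],s['position'],s['ee_rot'])
for n in ['scene','side','wrist']:
    cv2.imwrite(f'pics/{n}0.png',optics.get_image(n)); print(n,optics.camera_info(n))
E
```

```text
0.0 [624.3993   0.0212 230.197 ] [-0.707   0.7072  0.0008 -0.0008]
scene {'camera_matrix': array([[618.156 ,   0.    , 314.7017],
       [  0.    , 618.156 , 228.7382],
       [  0.    ,   0.    ,   1.    ]]), 'view': array([[    0.3019,     0.9533,    -0.0083,  -282.6984],
       [   -0.7809,     0.2523,     0.5714,   329.328 ],
       [    0.5468,    -0.166 ,     0.8206, -1716.1852],
       [    0.    ,     0.    ,     0.    ,     1.    ]])}
side {'camera_matrix': array([[460.8257,   0.    , 324.2761],
       [  0.    , 460.8257, 240.3228],
       [  0.    ,   0.    ,   1.    ]]), 'view': array([[   0.9414,   -0.337 ,   -0.0096, -457.3971],
       [   0.1924,    0.5135,    0.8363, -261.618 ],
       [  -0.2769,   -0.7892,    0.5482, -844.2883],
       [   0.    ,    0.    ,    0.    ,    1.    ]])}
wrist {'camera_matrix': array([[380.6106,   0.    , 320.6093],
       [  0.    , 380.6106, 248.233 ],
       [  0.    ,   0.    ,   1.    ]]), 'T_tool_cam': array([[   0.0003,    0.9597,    0.281 ,   71.4265],
       [   1.    ,   -0.0006,    0.0007,    0.4821],
       [   0.0009,    0.281 ,   -0.9597, -143.1891],
       [   0.    ,    0.    ,    0.    ,    1.    ]])}
```

View pics/scene0.png

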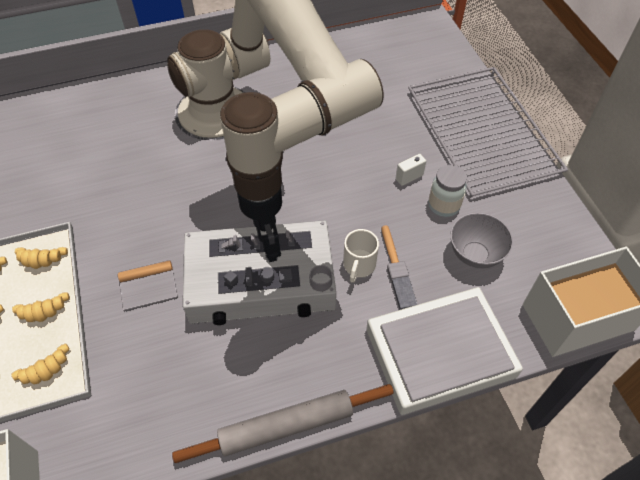

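View pics/wrist0.png

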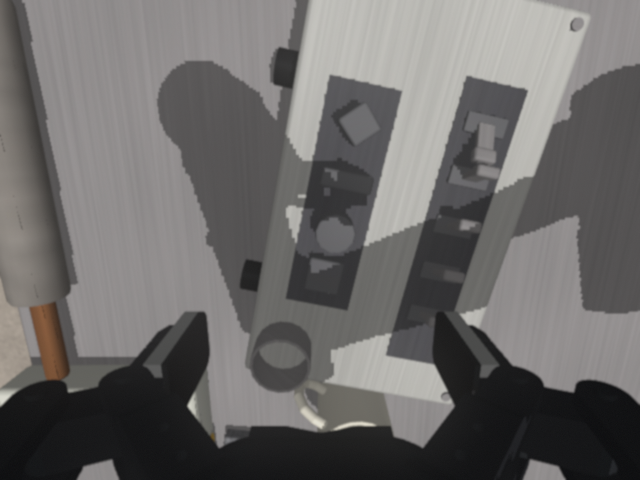

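The scene view shows the box under the gripper. In the wrist view the keys are diamond (357,122), narrow (347,182), round (335,233) and square, which is down, at (323,272). The cutter is at (282,355), and the switch strip runs from about (497,80) to (410,355).

```bash
cat > h.py <<'E'
from bench import arm, optics
import cv2,numpy as np
from scipy.spatial.transform import Rotation as R
np.set_printoptions(suppress=True,precision=2)
def cam(name,s=None):
    i=optics.camera_info(name)
    if name=='wrist':
        T=np.eye(4);T[:3,:3]=R.from_quat(s['ee_rot']).as_matrix();T[:3,3]=s['position'];T=T@i['T_tool_cam']
    else: T=np.linalg.inv(i['view'])
    return i['camera_matrix'],T
def ray(c,uv):
    K,T=c;d=np.linalg.inv(K)@[uv[0],uv[1],1];d=T[:3,:3]@(d*[1,-1,-1]);return T[:3,3],d/np.linalg.norm(d)
def plane(c,uv,z):
    o,d=ray(c,uv);return o+d*(z-o[2])/d[2]
def tri(a,b):
    (o,d),(p,e)=a,b;t=np.linalg.lstsq(np.c_[d,-e],p-o,rcond=None)[0]
    x,y=o+t[0]*d,p+t[1]*e;return (x+y)/2,np.linalg.norm(x-y)
def proj(c,p):
    K,T=c;q=np.linalg.inv(T)@np.r_[p,1];q=K@(q[:3]*[1,-1,-1]);return q[:2]/q[2]
E
python3 - <<'E'
from h import *
s=arm.read_state();c=cam('wrist',s)
for n,uv,z in [('dia',(357,122),111),('nar',(347,182),111),('rnd',(335,233),111),('sq',(323,272),97),('plK1',(331,76),85),('plK2',(402,90),85),('plK3',(349,309),85),('plK4',(287,297),85),('plS1',(467,76),85),('plS2',(527,90),85),('plS3',(387,354),85),('boxcorner',(590,14),85),('cutter',(282,365),85)]:
    print(n,plane(c,uv,z))
w=cv2.imread('pics/wrist0.png')[40:400,260:620]
g=cv2.createCLAHE(3,(6,6)).apply(cv2.cvtColor(w,cv2.COLOR_BGR2GRAY))
a=cv2.resize(g,None,fx=1.6,fy=1.6,interpolation=3)
cv2.imwrite('pics/w0z.png',a)
E
```

```text
dia [600.22 -80.73 111.  ]
nar [606.01 -41.74 111.  ]
rnd [613.83  -5.8  111.  ]
sq [622.19  28.68  97.  ]
plK1 [ 616.81 -112.14   85.  ]
plK2 [ 566.71 -103.08   85.  ]
plK3 [600.48  65.58  85.  ]
plK4 [651.61  54.8   85.  ]
plS1 [ 521.88 -112.17   85.  ]
plS2 [ 478.59 -103.11   85.  ]
plS3 [566.89 107.9   85.  ]
boxcorner [ 443.59 -150.42   85.  ]
cutter [657.52 118.7   85.  ]
```

View pics/w0z.png

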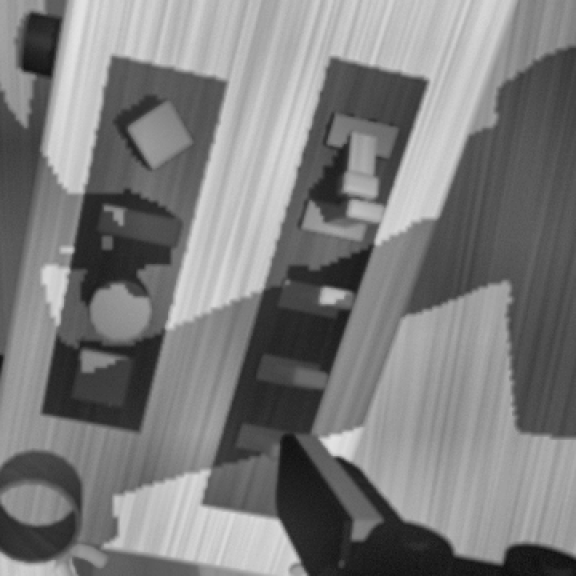

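View pics/side0.png

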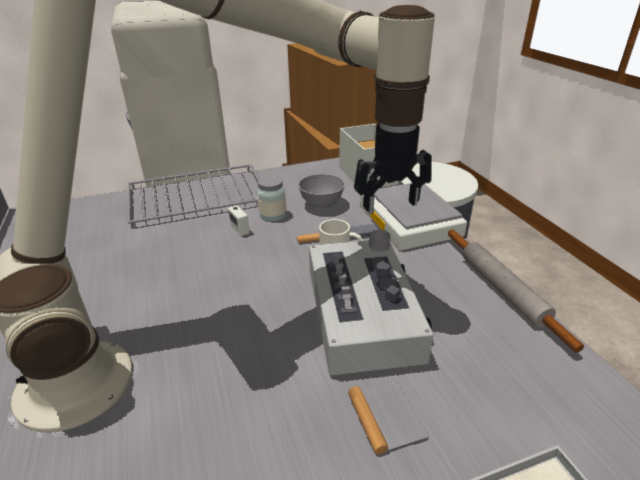

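The crop shows switch bases at about (363,133), (334,218), (315,297), (290,373) and (265,437). Switch 1 already lies over towards +y and the others are on. The side view shows nothing near the strips except the cutter at the far end.

```bash
python3 - <<'E'
from h import *
s=arm.read_state();c=cam('wrist',s);sc=cam('scene');sd=cam('side')
for uv in [(363,133),(334,218),(315,297),(290,373),(265,437)]:
    print('sw',plane(c,(260+uv[0]/1.6,40+uv[1]/1.6),87))
# plate corners, wrist + scene + side triangulation (height check)
ims={n:cv2.imread(f'pics/{n}0.png') for n in ['scene','side']}
for n,r in [('scene',(175,215,175,130)),('side',(300,230,150,150))]:
    x,y,w,h=r; a=ims[n][y:y+h,x:x+w]; cv2.imwrite(f'pics/{n}z.png',cv2.resize(a,None,fx=4,fy=4,interpolation=3))
for p in [(600,-81,111),(614,-6,111),(622,30,97)]: print(proj(sc,p),proj(sd,p))
a=cv2.hconcat([cv2.resize(ims['scene'][215:325,180:340],(640,440),interpolation=3)]);b=cv2.resize(ims['side'][240:340,300:440],(560,400),interpolation=3)
cv2.imwrite('pics/scz.png',a);
E
```

```text
sw [504.99 -80.85  87.  ]
sw [513.86 -43.28  87.  ]
sw [518.9   -5.67  87.  ]
sw [527.48  33.26  87.  ]
sw [537.26  68.36  87.  ]
[228.17 275.09] [393.84 289.73]
[264.83 271.08] [383.34 266.43]
[282.83 273.1 ] [378.96 261.54]
```

View pics/scz.png

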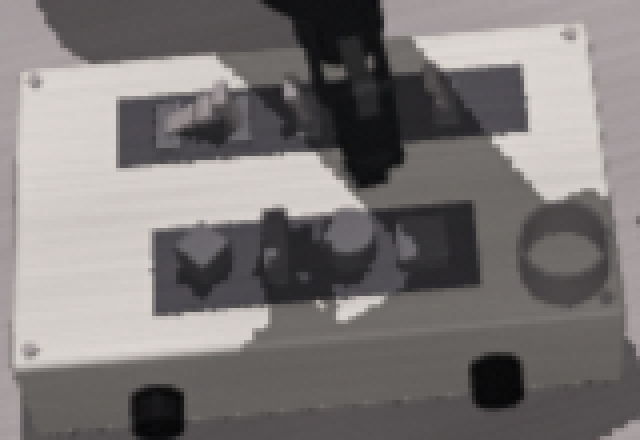

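The zoomed scene view shows the diamond at crop (205,243), the round key at (352,230), the cutter at (563,253), and switch 1 over to the right. That's about 3 px off my projections, so I'll check the cameras against each other.

```bash
python3 - <<'E'
from h import *
s=arm.read_state();print(s['clock'],s['position'],s['ee_rot']);c=cam('wrist',s);sc=cam('scene');sd=cam('side')
W={'dia':(357,122),'rnd':(335,234),'K1':(331,76),'K2':(402,90),'K4':(287,297),'K3':(349,309),'S1':(467,76),'S2':(527,90),'screw':(577,24)}
S={'dia':(205,243),'rnd':(352,230),'K1':(154,315),'K2':(152,230),'K3':(473,202),'K4':(478,284),'S1':(120,167),'S2':(118,98),'screw':(35,81)}
for k in W:
    uv=np.array(S[k])/4+[180,215]
    z=111 if k in('dia','rnd') else 85
    print(k,*tri(ray(c,W[k]),ray(sc,uv)),'w',plane(c,W[k],z)[:2],'s',plane(sc,uv,z)[:2])
E
```

```text
0.15 [624.54   0.01 230.45] [-0.71  0.71  0.   -0.  ]
dia [600.09 -78.04 106.04] 5.77720196876433 w [600.22 -80.73] s [603.52 -75.28]
rnd [612.99  -0.83  99.41] 2.6455092299196994 w [613.82  -5.07] s [619.35  -0.6 ]
K1 [ 616.99 -111.61   77.49] 3.2400546980601344 w [ 616.81 -112.14] s [ 621.86 -109.97]
K2 [ 565.83 -101.83   77.73] 4.197554090963688 w [ 566.71 -103.08] s [571.1  -99.82]
K4 [652.31  57.2   78.82] 0.6062570081111247 w [651.61  54.8 ] s [655.9   56.08]
K3 [599.91  70.18  74.05] 1.2363568872155548 w [600.48  65.58] s [606.87  68.05]
S1 [ 520.95 -110.4    78.52] 5.8191509990160295 w [ 521.88 -112.17] s [ 526.88 -107.76]
S2 [ 478.6  -101.36   82.11] 4.775320782586429 w [ 478.59 -103.11] s [482.26 -99.37]
screw [ 455.99 -142.08   88.09] 5.651253104426779 w [ 451.17 -144.46] s [ 456.9  -140.93]
```

Call:
step_arm --motion '[{"dr": [0, 0, 0.7], "slide": [10, 20, 0], "jaw": 0}, {"dr": [0, 0, 1.45], "slide": [30, 40, 10], "jaw": 0}, {"dr": [0, 0, 1.45], "slide": [60, 60, 20], "jaw": 0}, {"dr": [0, 0, 1.45], "slide": [90, 80, 30], "jaw": 0}, {"dr": [0, 0, 1.45], "slide": [100, 90, 30], "jaw": 0}, {"dr": [0, 0, 1.45], "slide": [100, 90, 30], "jaw": 0}, {"dr": [0, 0, 1.45], "slide": [100, 90, 30], "jaw": 0}, {"dr": [0, 0, 1.45], "slide": [100, 90, 30], "jaw": 0}]'

```text
clock: 1.15
position: [535.8, -99.3, 201.5]
ee_rot: [-0.632, 0.775, -0.0, 0.0]
contact_force: [-0.1, 0.0, -0.2]
gripper_width: 0.1
grasp_force: 0.0
```

```bash
python3 - <<'E'
from h import *
s=arm.read_state();print(s['clock'],s['position'],s['ee_rot'])
w=optics.get_image('wrist');s2=arm.read_state();print(s2['position'])
cv2.imwrite('pics/w1.png',w);sc=optics.get_image('scene');cv2.imwrite('pics/sc1.png',sc)
cv2.imwrite('pics/side1.png',optics.get_image('side'))
import json;json.dump({k:list(s[k]) for k in('position','ee_rot')},open('s1.json','w'))
a=cv2.resize(sc[215:325,180:340],(640,440),interpolation=3)
cv2.imwrite('pics/both1.png',cv2.resize(cv2.vconcat([w,cv2.resize(a,(640,440))]),(412,592)) if 0 else w)
E
```

```text
1.15 [535.77 -99.27 201.47] [-0.63  0.77 -0.    0.  ]
[535.6  -99.31 201.37]
```

View pics/w1.png

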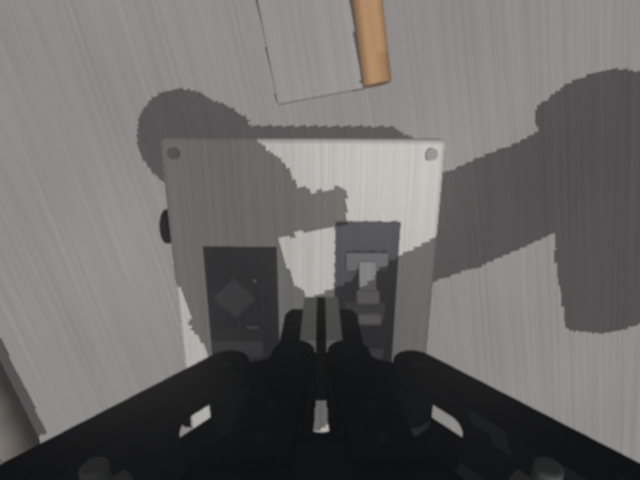

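Second wrist view: box aligned with the tool. Screws are at (173,153) and (431,154). The switch plate's top corners are (336,222) and (400,223), the key plate's are (204,247) and (277,247). Diamond is at (235,298), and the fingertip ends near (321,298).

```bash
python3 - <<'E'
from h import *
import json
s1=json.load(open('s1.json'));c1=cam('wrist',s1)
s0=dict(position=[624.54,0.01,230.4],ee_rot=[-.7071,.7071,0,0]);c0=cam('wrist',s0);sc=cam('scene');sd=cam('side')
print('tcp px',proj(c1,s1['position']), 'yaw', R.from_quat(s1['ee_rot']).as_matrix()[:,0])
A={'S1':(467,76),'S2':(527,90),'K1':(331,76),'K2':(402,90),'screw':(577,24),'dia':(357,122)}
B={'S1':(336,222),'S2':(400,223),'K1':(204,247),'K2':(277,247),'screw':(431,154),'dia':(235,298)}
for k in A:
    z=111 if k=='dia' else 85
    print(k,*tri(ray(c0,A[k]),ray(c1,B[k])),plane(c0,A[k],z)[:2],plane(c1,B[k],z)[:2])
for n,C in(('scene',sc),('side',sd)):
    print(n,'tcp',proj(C,s1['position']))
i=cv2.imread('pics/sc1.png');j=cv2.imread('pics/side1.png')
p=proj(sc,s1['position']).astype(int);q=proj(sd,s1['position']).astype(int)
a=cv2.resize(i[p[1]-40:p[1]+50,p[0]-40:p[0]+110],(600,360),interpolation=3)
b=cv2.resize(j[q[1]-40:q[1]+90,q[0]-75:q[0]+75],(277,240),interpolation=3)
b=cv2.copyMakeBorder(cv2.resize(b,(277,240)),0,0,0,323,cv2.BORDER_CONSTANT)
print(p,q);cv2.imwrite('pics/tip1.png',cv2.vconcat([a,b]))
E
```

```text
tcp px [319.72 316.8 ] yaw [-0.2  -0.98 -0.  ]
S1 [ 522.41 -111.79   86.22] 0.6691522457975801 [ 522.23 -112.18] [ 522.18 -111.27]
S2 [ 479.33 -102.56   86.67] 1.2389708066400569 [ 479.02 -103.13] [ 478.59 -101.68]
K1 [ 617.19 -112.18   85.6 ] 0.27972977068080696 [ 617.08 -112.16] [ 617.51 -112.15]
K2 [ 566.84 -102.56   86.26] 1.1561370903297143 [ 567.01 -103.1 ] [ 566.67 -101.81]
screw [ 452.19 -144.09   86.03] 0.2194051695027861 [ 451.66 -144.42] [ 451.83 -143.92]
dia [599.3  -79.9  108.85] 2.7074207998438156 [600.45 -80.77] [597.65 -79.74]
scene tcp [206.53 228.24]
side tcp [369.29 263.84]
[206 228] [369 263]
```

View pics/tip1.png

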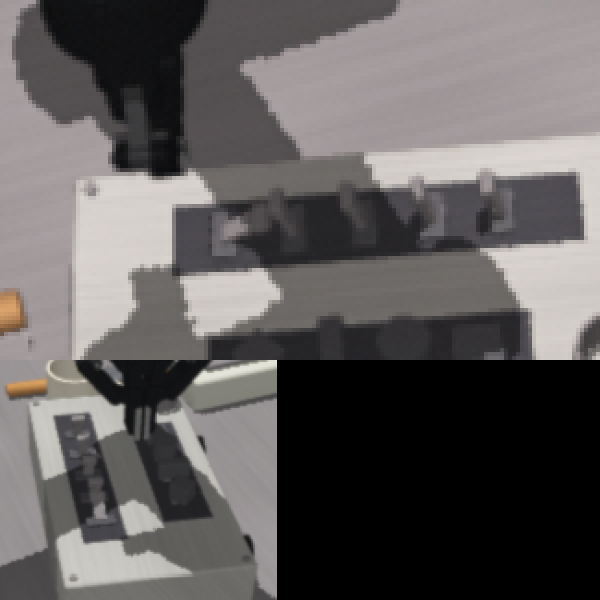

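Two wrist views agree to about 1 mm, with the plate at z≈86 against the expected 85. The tip sits where it should in the side view. I'll descend just before switch 1, with the tip at z≈112.

Call:
step_arm --motion '[{"dr": [0, 0, 0], "slide": [10, 16, 15], "jaw": 0}, {"dr": [0, 0, 0], "slide": [20, 32.5, 30], "jaw": 0}, {"dr": [0, 0, 0], "slide": [20, 32.5, 50], "jaw": 0}, {"dr": [0, 0, 0], "slide": [20, 32.5, 70], "jaw": 0}, {"dr": [0, 0, 0], "slide": [20, 32.5, 85], "jaw": 0}, {"dr": [0, 0, 0], "slide": [20, 32.5, 89], "jaw": 0}, {"dr": [0, 0, 0], "slide": [20, 32.5, 89], "jaw": 0}, {"dr": [0, 0, 0], "slide": [20, 32.5, 89], "jaw": 0}]'

```text
clock: 2.3
position: [499.7, -113.0, 113.0]
ee_rot: [-0.632, 0.775, -0.0, 0.001]
contact_force: [0.6, -0.3, -0.0]
gripper_width: -0.2
grasp_force: 0.0
```

```bash
python3 - <<'E'
from h import *
s=arm.read_state();print(s['clock'],s['position'],s['contact_force'])
j=optics.get_image('side');i=optics.get_image('scene');cv2.imwrite('pics/side2.png',j);cv2.imwrite('pics/sc2.png',i)
sc=cam('scene');sd=cam('side');print(proj(sc,s['position']),proj(sd,s['position']))
a=cv2.resize(j[245:365,305:435],None,fx=4,fy=4,interpolation=3)
b=cv2.resize(i[215:280,180:300],(520,282),interpolation=3)
b=cv2.resize(b,(260,141));cv2.imwrite('pics/t2.png',cv2.hconcat([a,cv2.copyMakeBorder(b,0,480-141,0,0,cv2.BORDER_CONSTANT)]))
E
```

```text
2.3 [ 499.72 -113.01  113.  ] [ 0.55 -0.28 -0.01]
[203.05 240.28] [352.02 311.82]
```

View pics/t2.png

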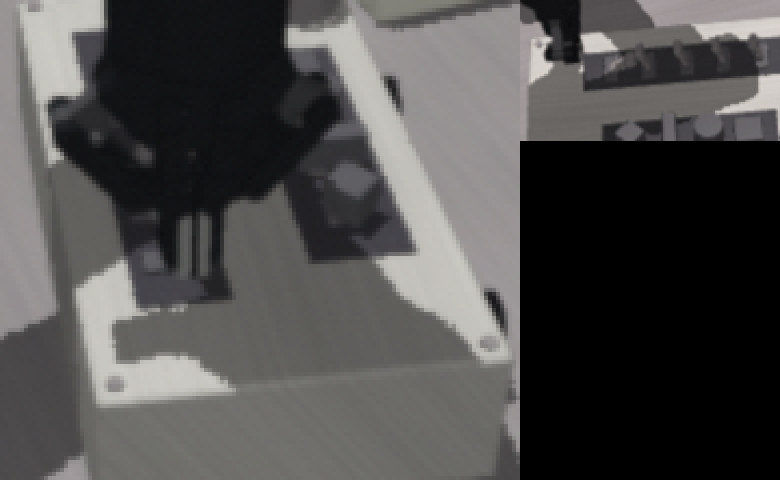

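The fingertip, at (192,277) in the crop, is on the row line just before the plate end and about 27 mm above the plate. I'll lower 2 mm and sweep in two calls.

Call:
step_arm --motion '[{"dr": [0, 0, 0], "slide": [0, 0, 2], "jaw": 0}, {"dr": [0, 0, 0], "slide": [-14, 0, 2], "jaw": 0}, {"dr": [0, 0, 0], "slide": [-28, 0, 2], "jaw": 0}, {"dr": [0, 0, 0], "slide": [-42, 0, 2], "jaw": 0}, {"dr": [0, 0, 0], "slide": [-56, 0, 2], "jaw": 0}, {"dr": [0, 0, 0], "slide": [-70, 0, 2], "jaw": 0}, {"dr": [0, 0, 0], "slide": [-84, 0, 2], "jaw": 0}, {"dr": [0, 0, 0], "slide": [-98, 0, 2], "jaw": 0}]'

```text
clock: 3.4
position: [519.1, -16.1, 110.3]
ee_rot: [-0.632, 0.775, -0.0, 0.0]
contact_force: [0.1, -0.5, 0.0]
gripper_width: 0.1
grasp_force: 0.0
```

Call:
step_arm --motion '[{"dr": [0, 0, 0], "slide": [-14, 0, 0], "jaw": 0}, {"dr": [0, 0, 0], "slide": [-28, 0, 0], "jaw": 0}, {"dr": [0, 0, 0], "slide": [-42, 0, 0], "jaw": 0}, {"dr": [0, 0, 0], "slide": [-56, 0, 0], "jaw": 0}, {"dr": [0, 0, 0], "slide": [-70, 0, 0], "jaw": 0}, {"dr": [0, 0, 0], "slide": [-84, 0, 0], "jaw": 0}, {"dr": [0, 0, 0], "slide": [-98, 0, 0], "jaw": 0}, {"dr": [0, 0, 0], "slide": [-98, 0, 0], "jaw": 0}]'

```text
clock: 4.4
position: [538.8, 80.0, 110.3]
ee_rot: [-0.633, 0.775, -0.0, 0.0]
contact_force: [0.2, -0.4, -0.1]
gripper_width: 0.2
grasp_force: 0.0
```

Call:
step_arm --motion '[{"dr": [0, 0, 0], "slide": [0, 0, -20], "jaw": 0}, {"dr": [0, 0, 0], "slide": [0, 0, -40], "jaw": 0}, {"dr": [0, 0, 0], "slide": [-10, -15, -60], "jaw": 0}, {"dr": [0, 0, 0], "slide": [-20, -30, -80], "jaw": 0}, {"dr": [0, 0, 0], "slide": [-30, -45, -80], "jaw": 0}, {"dr": [0, 0, 0], "slide": [-30, -45, -80], "jaw": 0}, {"dr": [0, 0, 0], "slide": [-30, -45, -80], "jaw": 0}, {"dr": [0, 0, 0], "slide": [-30, -45, -80], "jaw": 0}]'

```text
clock: 5.4
position: [587.9, 98.9, 190.1]
ee_rot: [-0.632, 0.775, 0.0, -0.0]
contact_force: [-0.6, -0.2, -0.8]
gripper_width: -0.5
grasp_force: 0.0
```

```bash
python3 - <<'E'
from h import *
import json
s=arm.read_state();print(s['clock'],s['position'])
json.dump({k:list(s[k]) for k in('position','ee_rot')},open('s3.json','w'))
w=optics.get_image('wrist');cv2.imwrite('pics/w3.png',w);cv2.imwrite('pics/sc3.png',optics.get_image('scene'))
g=cv2.createCLAHE(3,(6,6)).apply(cv2.cvtColor(w,cv2.COLOR_BGR2GRAY))
cv2.imwrite('pics/w3z.png',cv2.resize(g[0:330,130:530],None,fx=1.8,fy=1.8,interpolation=3))
E
```

```text
5.4 [587.89  98.86 190.08]
```

View pics/w3z.png

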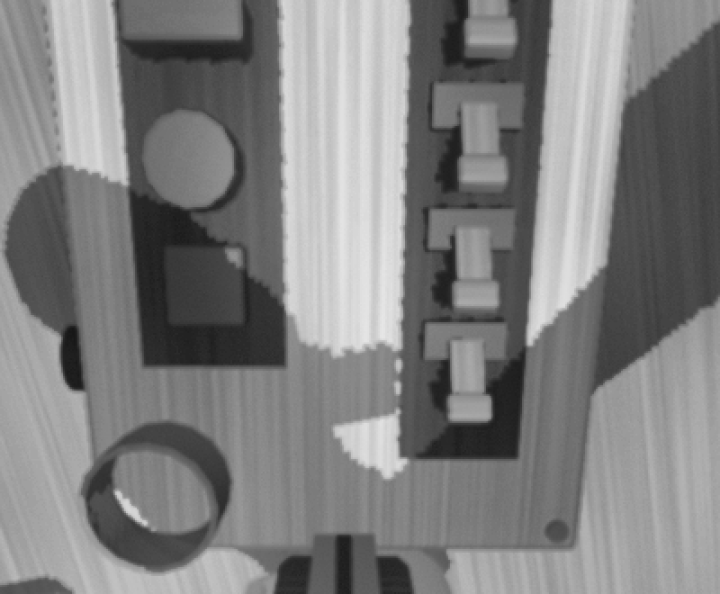

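Switches 2 to 5 all lie over to +y. The round key is at crop (189,159), which is image (235,88). The square key is down at (205,285), the cutter is undisturbed.

```bash
python3 - <<'E'
from h import *
import json
s3=json.load(open('s3.json'));c3=cam('wrist',s3)
s0=dict(position=[624.54,0.01,230.4],ee_rot=[-.7071,.7071,0,0]);c0=cam('wrist',s0);sc=cam('scene')
u=lambda x,y:(130+x/1.8,y/1.8)
a=ray(c3,u(189,159));print('rnd',tri(a,ray(c0,(335,233.5))),plane(c3,u(189,159),111))
print('K3,4',plane(c3,u(286,366),85),plane(c3,u(144,366),85),tri(ray(c3,u(286,366)),ray(c0,(349,309))))
print('narrow edge',plane(c3,u(183,40),111),'sq',plane(c3,u(204,285),97))
p=plane(c3,u(189,159),111)
M=R.from_quat(s3['ee_rot']).as_matrix();print(M.T@(p-s3['position']))
E
```

```text
rnd (array([613.87,  -5.26, 109.8 ]), np.float64(0.27714912207681586)) [613.53  -5.14 111.  ]
K3,4 [601.99  65.78  85.  ] [652.77  55.36  85.  ] (array([601.33,  65.28,  86.24]), np.float64(1.198558275795656))
narrow edge [606.86 -36.24 111.  ] sq [621.46  31.73  97.  ]
[ 96.67 -46.13  79.09]
```

The round key is at (613.7, −5.2, 110), consistent over two views. I'll move above it, then press in small steps while watching the force.

Call:
step_arm --motion '[{"dr": [0, 0, 0], "slide": [25, -12, 10], "jaw": 0}, {"dr": [0, 0, 0], "slide": [50, -24, 20], "jaw": 0}, {"dr": [0, 0, 0], "slide": [75, -36, 30], "jaw": 0}, {"dr": [0, 0, 0], "slide": [96.5, -46, 40], "jaw": 0}, {"dr": [0, 0, 0], "slide": [96.5, -46, 55], "jaw": 0}, {"dr": [0, 0, 0], "slide": [96.5, -46, 68], "jaw": 0}, {"dr": [0, 0, 0], "slide": [96.5, -46, 72], "jaw": 0}, {"dr": [0, 0, 0], "slide": [96.5, -46, 72], "jaw": 0}]'

```text
clock: 6.5
position: [614.2, -3.8, 118.1]
ee_rot: [-0.632, 0.775, 0.0, -0.0]
contact_force: [0.4, 0.2, -0.7]
gripper_width: 0.0
grasp_force: 0.0
```

```bash
python3 - <<'E'
from h import *
s=arm.read_state();print(s['clock'],s['position'],s['contact_force'])
j=optics.get_image('side');i=optics.get_image('scene')
a=cv2.resize(j[225:315,335:435],(480,432),interpolation=3);b=cv2.resize(i[235:315,225:305],(300,300),interpolation=3)
cv2.imwrite('pics/t4.png',cv2.hconcat([a,cv2.copyMakeBorder(b,0,132,0,0,cv2.BORDER_CONSTANT)]))
E
```

```text
6.5 [614.24  -3.83 118.15] [ 0.43  0.2  -0.75]
```

View pics/t4.png

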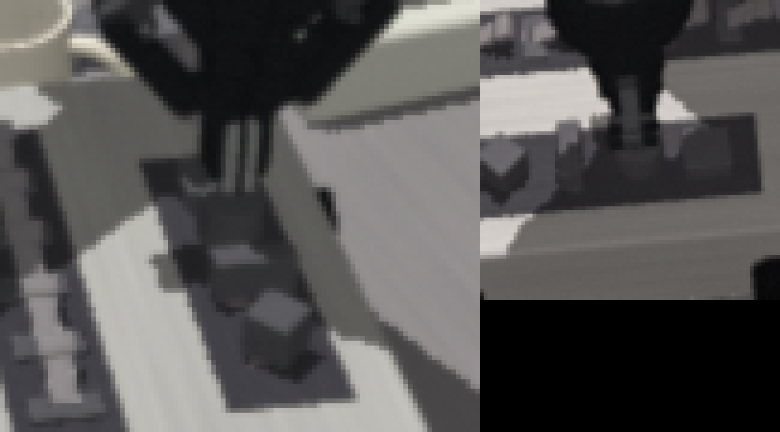

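The tip is over the round cap, at about (633,148) in the scene inset with the cap at (640,160), and clear of the neighbours. Switch 1 is also visible lying over. Starting the press.

Call:
step_arm --motion '[{"dr": [0, 0, 0], "slide": [-1.5, 0, 3], "jaw": 0}, {"dr": [0, 0, 0], "slide": [-1.5, 0, 6], "jaw": 0}, {"dr": [0, 0, 0], "slide": [-1.5, 0, 8], "jaw": 0}, {"dr": [0, 0, 0], "slide": [-1.5, 0, 10], "jaw": 0}, {"dr": [0, 0, 0], "slide": [-1.5, 0, 12], "jaw": 0}, {"dr": [0, 0, 0], "slide": [-1.5, 0, 13], "jaw": 0}, {"dr": [0, 0, 0], "slide": [-1.5, 0, 14], "jaw": 0}, {"dr": [0, 0, 0], "slide": [-1.5, 0, 14], "jaw": 0}]'

```text
clock: 7.6
position: [614.6, -2.9, 104.6]
ee_rot: [-0.632, 0.775, -0.0, 0.0]
contact_force: [-1.9, 2.2, 3.2]
gripper_width: -0.1
grasp_force: 1.7
```

Call:
step_arm --motion '[{"dr": [0, 0, 0], "slide": [0, 0, 0.5], "jaw": 0}, {"dr": [0, 0, 0], "slide": [0, 0, 1], "jaw": 0}, {"dr": [0, 0, 0], "slide": [0, 0, 1.5], "jaw": 0}, {"dr": [0, 0, 0], "slide": [0, 0, 2], "jaw": 0}, {"dr": [0, 0, 0], "slide": [0, 0, 2.5], "jaw": 0}, {"dr": [0, 0, 0], "slide": [0, 0, 2.5], "jaw": 0}, {"dr": [0, 0, 0], "slide": [0, 0, 2.5], "jaw": 0}, {"dr": [0, 0, 0], "slide": [0, 0, 2.5], "jaw": 0}]'

```text
clock: 8.6
position: [614.6, -3.0, 101.7]
ee_rot: [-0.632, 0.775, 0.0, 0.0]
contact_force: [-1.8, 1.2, 3.3]
gripper_width: -0.2
grasp_force: 1.8
```

Call:
step_arm --motion '[{"dr": [0, 0, 0], "slide": [0, 0, 0.5], "jaw": 0}, {"dr": [0, 0, 0], "slide": [0, 0, 1], "jaw": 0}, {"dr": [0, 0, 0], "slide": [0, 0, 1.2], "jaw": 0}, {"dr": [0, 0, 0], "slide": [0, 0, 1.2], "jaw": 0}, {"dr": [0, 0, 0], "slide": [0, 0, 1.2], "jaw": 0}, {"dr": [0, 0, 0], "slide": [0, 0, 1.2], "jaw": 0}, {"dr": [0, 0, 0], "slide": [0, 0, 1.2], "jaw": 0}, {"dr": [0, 0, 0], "slide": [0, 0, 1.2], "jaw": 0}]'

```text
clock: 9.6
position: [614.6, -3.0, 100.6]
ee_rot: [-0.632, 0.775, -0.0, 0.0]
contact_force: [-2.0, 2.6, 4.5]
gripper_width: 0.2
grasp_force: 2.3
```

Call:
step_arm --motion '[{"dr": [0, 0, 0], "slide": [0, 0, 0.5], "jaw": 0}, {"dr": [0, 0, 0], "slide": [0, 0, 1], "jaw": 0}, {"dr": [0, 0, 0], "slide": [0, 0, 1], "jaw": 0}, {"dr": [0, 0, 0], "slide": [0, 0, 1], "jaw": 0}, {"dr": [0, 0, 0], "slide": [0, 0, 1], "jaw": 0}, {"dr": [0, 0, 0], "slide": [0, 0, 1], "jaw": 0}, {"dr": [0, 0, 0], "slide": [0, 0, 1], "jaw": 0}, {"dr": [0, 0, 0], "slide": [0, 0, 1], "jaw": 0}]'

```text
clock: 10.6
position: [614.6, -3.1, 99.5]
ee_rot: [-0.632, 0.775, -0.0, -0.0]
contact_force: [-0.5, 0.4, 1.8]
gripper_width: -0.0
grasp_force: 0.7
```

The force dropped, so it may have caught. I'll go a little further to feel for the stop.

Call:
step_arm --motion '[{"dr": [0, 0, 0], "slide": [0, 0, 0.4], "jaw": 0}, {"dr": [0, 0, 0], "slide": [0, 0, 0.8], "jaw": 0}, {"dr": [0, 0, 0], "slide": [0, 0, 0.8], "jaw": 0}, {"dr": [0, 0, 0], "slide": [0, 0, 0.8], "jaw": 0}, {"dr": [0, 0, 0], "slide": [0, 0, 0.8], "jaw": 0}, {"dr": [0, 0, 0], "slide": [0, 0, 0.8], "jaw": 0}, {"dr": [0, 0, 0], "slide": [0, 0, 0.8], "jaw": 0}, {"dr": [0, 0, 0], "slide": [0, 0, 0.8], "jaw": 0}]'

```text
clock: 11.6
position: [614.6, -3.0, 98.8]
ee_rot: [-0.632, 0.775, -0.0, -0.0]
contact_force: [-0.9, 0.5, 2.9]
gripper_width: 0.3
grasp_force: 1.5
```

```bash
python3 - <<'E'
from h import *
s=arm.read_state();print(s['position'],s['contact_force'])
j=optics.get_image('side');i=optics.get_image('scene');cv2.imwrite('pics/side5.png',j)
b=cv2.resize(i[235:315,225:325],(700,560),interpolation=3)
cv2.imwrite('pics/t5.png',b)
E
```

```text
[614.63  -3.05  98.81] [-0.92  0.45  2.93]
```

Call:
step_arm --motion '[{"dr": [0, 0, 0], "slide": [0, 0, 0.4], "jaw": 0}, {"dr": [0, 0, 0], "slide": [0, 0, 0.8], "jaw": 0}, {"dr": [0, 0, 0], "slide": [0, 0, 0.8], "jaw": 0}, {"dr": [0, 0, 0], "slide": [0, 0, 0.8], "jaw": 0}, {"dr": [0, 0, 0], "slide": [0, 0, 0.8], "jaw": 0}, {"dr": [0, 0, 0], "slide": [0, 0, 0.8], "jaw": 0}, {"dr": [0, 0, 0], "slide": [0, 0, 0.8], "jaw": 0}, {"dr": [0, 0, 0], "slide": [0, 0, 0.8], "jaw": 0}]'

```text
clock: 12.7
position: [614.6, -3.0, 97.9]
ee_rot: [-0.632, 0.775, 0.0, -0.0]
contact_force: [0.3, -0.1, 0.1]
gripper_width: 0.3
grasp_force: 0.3
```

Call:
step_arm --motion '[{"dr": [0, 0, 0], "slide": [0, 0, 0.4], "jaw": 0}, {"dr": [0, 0, 0], "slide": [0, 0, 0.8], "jaw": 0}, {"dr": [0, 0, 0], "slide": [0, 0, 0.8], "jaw": 0}, {"dr": [0, 0, 0], "slide": [0, 0, 0.8], "jaw": 0}, {"dr": [0, 0, 0], "slide": [0, 0, 0.8], "jaw": 0}, {"dr": [0, 0, 0], "slide": [0, 0, 0.8], "jaw": 0}, {"dr": [0, 0, 0], "slide": [0, 0, 0.8], "jaw": 0}, {"dr": [0, 0, 0], "slide": [0, 0, 0.8], "jaw": 0}]'

```text
clock: 13.7
position: [614.6, -3.0, 97.2]
ee_rot: [-0.632, 0.775, 0.0, -0.0]
contact_force: [-0.5, 0.3, 3.6]
gripper_width: -0.1
grasp_force: 1.3
```

Call:
step_arm --motion '[{"dr": [0, 0, 0], "slide": [0, 0, 0.4], "jaw": 0}, {"dr": [0, 0, 0], "slide": [0, 0, 0.8], "jaw": 0}, {"dr": [0, 0, 0], "slide": [0, 0, 0.8], "jaw": 0}, {"dr": [0, 0, 0], "slide": [0, 0, 0.8], "jaw": 0}, {"dr": [0, 0, 0], "slide": [0, 0, 0.8], "jaw": 0}, {"dr": [0, 0, 0], "slide": [0, 0, 0.8], "jaw": 0}, {"dr": [0, 0, 0], "slide": [0, 0, 0.8], "jaw": 0}, {"dr": [0, 0, 0], "slide": [0, 0, 0.8], "jaw": 0}]'

```text
clock: 14.7
position: [614.6, -3.0, 96.4]
ee_rot: [-0.632, 0.775, 0.0, -0.0]
contact_force: [-0.4, -0.0, 2.9]
gripper_width: 0.2
grasp_force: 1.3
```

```bash
python3 - <<'E'
from h import *
for k in range(5):
    s=arm.read_state();print(s['position'][2],s['contact_force'],s['grasp_force']);i=optics.get_image('scene')
cv2.imwrite('pics/sc6.png',i)
sc=cam('scene')
for z in(97,111):
    p=proj(sc,(621.5,31.7,z))+[3,1];x,y=p.round().astype(int);print(p)
    for n in('sc3','sc6'): print(z,n,cv2.imread(f'pics/{n}.png')[y-8:y+9:2,x-10:x+11:2].mean(2).astype(int))
E
```

```text
96.39782128813583 [-0.38 -0.03  2.94] 1.3397390395402908
96.42444699943883 [-1.14  0.41  2.73] 1.3396097347140312
96.37046690602504 [-1.78 -0.37  2.47] 1.3398704677820206
96.42862154478168 [-0.73  0.85  2.39] 1.339789554476738
96.3613262596858 [-1.89  0.74  3.52] 1.3397751934826374
[286.54 273.7 ]
97 sc3 [[193 187 168 153 135 133  72  50  49  43  43]
 [ 81  81  82  78  56  39  41  40  39  40  41]
 [ 78  97  78  52  52  52  53  41  40  39  40]
 [ 79  68  51  52  52  52  52  44  39  40  39]
 [ 80  52  53  52  53  52  52  47  40  40  40]
 [ 80  49  53  53  53  53  53  49  39  40  39]
 [ 44  46  54  53  53  52  54  55  41  40  39]
 [ 39  41  50  49  49  49  48  46  40  39  39]
 [ 40  40  44  44  43  42  42  41  40  41  40]]
97 sc6 [[189 122  96  76  63  54  52  50  48  44  42]
 [ 79  50  49  50  51  50  51  39  39  40  39]
 [ 77  53  51  51  51  52  51  41  39  39  38]
 [ 78  52  51  51  52  51  52  46  39  39  38]
 [ 76  50  51  52  52  51  53  46  39  41  39]
 [ 39  51  53  51  49  48  49  47  39  39  37]
 [ 39  44  46  47  46  47  45  45  40  40  38]
 [ 39  40  45  45  46  44  43  38 
[... 240 characters left out ...]
 80  70  42  39  44  40  39  39]
 [ 78  76 100  58  52  52  52  52  41  40  40]
 [ 80  71  57  51  51  53  53  53  39  41  40]
 [ 81  56  52  52  53  52  53  54  41  41  42]
 [ 83  53  52  53  53  53  52  52  42  40  40]
 [ 61  40  51  54  53  53  53  54  42  39  40]]
111 sc6 [[203 202 190 128 103 103 104 103 104 103 103]
 [203 203 204 186 107 103 103 103 104 105 103]
 [206 147 103  83  75  55  52  52  50  44  38]
 [ 80  58  48  50  50  50  50  49  38  39  38]
 [ 78  63  51  51  51  51  51  52  39  39  39]
 [ 77  61  51  51  52  51  52  51  39  39  39]
 [ 78  55  51  51  53  52  51  51  41  39  39]
 [ 40  40  55  52  51  48  48  48  41  39  39]
 [ 39  37  46  46  46  46  47  46  39  39  39]]
```

The pixel comparison shows the square cap's top face shifted up about 4 px, so the run key has popped up. I'll keep pressing until the hard stop is felt, to be sure the round key is caught.

Call:
step_arm --motion '[{"dr": [0, 0, 0], "slide": [0, 0, 0.4], "jaw": 0}, {"dr": [0, 0, 0], "slide": [0, 0, 0.8], "jaw": 0}, {"dr": [0, 0, 0], "slide": [0, 0, 1], "jaw": 0}, {"dr": [0, 0, 0], "slide": [0, 0, 1], "jaw": 0}, {"dr": [0, 0, 0], "slide": [0, 0, 1], "jaw": 0}, {"dr": [0, 0, 0], "slide": [0, 0, 1], "jaw": 0}, {"dr": [0, 0, 0], "slide": [0, 0, 1], "jaw": 0}, {"dr": [0, 0, 0], "slide": [0, 0, 1], "jaw": 0}]'

```text
clock: 15.95
position: [614.6, -3.0, 95.8]
ee_rot: [-0.632, 0.775, -0.0, 0.0]
contact_force: [-2.3, 0.5, 4.5]
gripper_width: 0.2
grasp_force: 2.6
```

Call:
step_arm --motion '[{"dr": [0, 0, 0], "slide": [0, 0, 0.4], "jaw": 0}, {"dr": [0, 0, 0], "slide": [0, 0, 0.8], "jaw": 0}, {"dr": [0, 0, 0], "slide": [0, 0, 0.8], "jaw": 0}, {"dr": [0, 0, 0], "slide": [0, 0, 0.8], "jaw": 0}, {"dr": [0, 0, 0], "slide": [0, 0, 0.8], "jaw": 0}, {"dr": [0, 0, 0], "slide": [0, 0, 0.8], "jaw": 0}, {"dr": [0, 0, 0], "slide": [0, 0, 0.8], "jaw": 0}, {"dr": [0, 0, 0], "slide": [0, 0, 0.8], "jaw": 0}]'

```text
clock: 16.95
position: [614.7, -3.0, 95.7]
ee_rot: [-0.632, 0.775, -0.0, 0.0]
contact_force: [-3.6, 0.4, 7.8]
gripper_width: 0.1
grasp_force: 4.0
```

Call:
step_arm --motion '[{"dr": [0, 0, 0], "slide": [0, 0, 0.5], "jaw": 0}, {"dr": [0, 0, 0], "slide": [0, 0, 1], "jaw": 0}, {"dr": [0, 0, 0], "slide": [0, 0, 1.2], "jaw": 0}, {"dr": [0, 0, 0], "slide": [0, 0, 1.2], "jaw": 0}, {"dr": [0, 0, 0], "slide": [0, 0, 1.2], "jaw": 0}, {"dr": [0, 0, 0], "slide": [0, 0, 1.2], "jaw": 0}, {"dr": [0, 0, 0], "slide": [0, 0, 1.2], "jaw": 0}, {"dr": [0, 0, 0], "slide": [0, 0, 1.2], "jaw": 0}]'

```text
clock: 17.95
position: [614.7, -3.0, 95.5]
ee_rot: [-0.632, 0.775, -0.0, 0.0]
contact_force: [-4.5, 0.9, 12.4]
gripper_width: 0.0
grasp_force: 6.1
```

That's the hard stop: 12 N with no further travel. I'll lift off and verify numerically.

Call:
step_arm --motion '[{"dr": [0, 0, 0], "slide": [0, 0, -2], "jaw": 0}, {"dr": [0, 0, 0], "slide": [0, 0, -5], "jaw": 0}, {"dr": [0, 0, 0], "slide": [0, 0, -15], "jaw": 0}, {"dr": [0, 0, 0], "slide": [0, 0, -35], "jaw": 0}, {"dr": [0, 0, 0], "slide": [0, 0, -60], "jaw": 0}, {"dr": [0, 0, 0], "slide": [-50, 15, -90], "jaw": 0}, {"dr": [0, 0, 0], "slide": [-100, 30, -90], "jaw": 0}, {"dr": [0, 0, 0], "slide": [-100, 30, -90], "jaw": 0}]'

```text
clock: 18.95
position: [605.4, 104.2, 183.9]
ee_rot: [-0.634, 0.774, -0.0, 0.001]
contact_force: [-0.5, -0.2, -1.7]
gripper_width: 0.2
grasp_force: 0.0
```

Call:
step_arm --motion '[{"dr": [0, 0, 0], "slide": [0, 0, 0], "jaw": 0}, {"dr": [0, 0, 0], "slide": [0, 0, 0], "jaw": 0}, {"dr": [0, 0, 0], "slide": [0, 0, 0], "jaw": 0}, {"dr": [0, 0, 0], "slide": [0, 0, 0], "jaw": 0}, {"dr": [0, 0, 0], "slide": [0, 0, 0], "jaw": 0}, {"dr": [0, 0, 0], "slide": [0, 0, 0], "jaw": 0}, {"dr": [0, 0, 0], "slide": [0, 0, 0], "jaw": 0}, {"dr": [0, 0, 0], "slide": [0, 0, 0], "jaw": 0}]'

```text
clock: 19.95
position: [605.3, 101.1, 183.4]
ee_rot: [-0.632, 0.775, 0.0, 0.0]
contact_force: [-0.9, -0.4, -0.1]
gripper_width: 0.4
grasp_force: 0.0
```

```bash
python3 - <<'E'
from h import *
s=arm.read_state();print(s['clock'],s['position'],s['contact_force'])
c=cam('wrist',s);w=optics.get_image('wrist');cv2.imwrite('pics/w7.png',w)
g=cv2.cvtColor(w,cv2.COLOR_BGR2GRAY)
# cap outlines near each key; compare apparent size with raised/down size
e=cv2.createCLAHE(3,(6,6)).apply(g);f=c[0][0,0]
for n,p,size in [('rnd',(613.7,-5.2),29),('sq',(621.5,32),27)]:
    for z in(96,111):
        q=proj(c,(*p,z));d=np.dot(np.linalg.inv(c[1])[2],(*p,z,1));print(n,z,'centre',q,'size px',size*f/-d)
    x,y=proj(c,(*p,104)).round().astype(int);print(g[y-26:y+28:3,x-28:x+30:3])
E
```

```text
19.95 [605.31 101.05 183.4 ] [-0.87 -0.38 -0.06]
rnd 96 centre [267.2  79.1] size px 51.91304729833565
rnd 111 centre [263.3   74.92] size px 55.68290592653993
[[ 85  85  84  84  81  81  82  81  86  86  82  82  84  84  83  84  84  84
   84  86]
 [ 84  86  83  83  81  81  88  94 102 104 103 102  99  90  82  84  85  84
   84  86]
 [ 85  84  83  84  81  97 103 104 104 105 105 106 106 105  97  82  84  84
   84  86]
 [ 84  85  84  83  91 103 104 104 105 106 105 106 105 106 106 102  84  83
   84  86]
 [ 85  84  83  91 103 104 104 104 105 105 106 105 106 107 107 107 101  81
   83  86]
 [ 85  85  85 101 104 104 104 105 105 106 105 106 107 106 107 107 107  86
   84  86]
 [ 85  85  88 103 104 104 104 105 105 104 105 107 107 106 107 107 107 102
   82  86]
 [ 85  83  91 104 103 104 104 104 105 105 105 106 106 106 107 107 108 109
   87  87]
 [ 86  84  94 104 103 104 104 104 105 106 106 107 106 107 107 107 108 109
   88  83]
 [ 85  83  99 103 103 104 105 105 105 105 106 106 107 106 106 108 108 109
   90  82]
 [ 86  83  96 103 102 104 103 104 104 105 105 106 107 106 108 107 108 109
   90  82]
 [ 86
[... 1533 characters left out ...]
  99  65
   84  88]
 [ 54  58  63  63  63  63  63  64  78  91 103 104 104 105 106 106  99  63
   82  88]
 [ 54  58  62  62  63  63  63  64  62  64  92 100 105 104 105 106 100  61
   84  88]
 [ 53  57  62  61  62  62  62  63  63  63  63  80 103 105 105 106 100  65
   83  88]
 [ 52  57  62  61  62  62  62  63  63  63  63  66  99 103 105 106 100  66
   83  88]
 [ 53  57  61  61  62  62  62  61  63  63  63  64  64  92  96 106 101  67
   81  88]
 [ 53  56  61  61  62  62  62  63  62  63  63  63  63  65  72  92  98  65
   82  87]
 [ 53  55  60  60  60  61  60  60  61  61  61  62  63  62  63  64  80  68
   85  87]
 [ 53  53  52  52  52  52  52  52  53  53  53  53  55  54  55  56  55  64
   86  87]]
```

```bash
python3 - <<'E'
from h import *
import json
s=arm.read_state();s3=json.load(open('s3.json'))
def sz(name,st,seed):
    g=cv2.cvtColor(cv2.imread(f'pics/{name}.png'),cv2.COLOR_BGR2GRAY);c=cam('wrist',st)
    x,y=proj(c,seed).round().astype(int);m=np.zeros((482,642),np.uint8)
    cv2.floodFill(g,m,(int(x),int(y)),0,3,3,cv2.FLOODFILL_MASK_ONLY|4|(255<<8))
    k=cv2.findContours(m[1:-1,1:-1],0,1)[0][0];b=cv2.boundingRect(k)
    ctr=(b[0]+(b[2]-1)/2,b[1]+(b[3]-1)/2)
    pr=[29*c[0][0,0]/-np.dot(np.linalg.inv(c[1])[2],(*seed[:2],z,1)) for z in(96,111)]
    print(name,'bbox',b,'ctr',ctr,'pred 29mm size down/up',pr)
sz('w3',s3,(613.7,-5.2,111));sz('w7',s,(613.7,-5.2,96))
c7=cam('wrist',s);g=cv2.cvtColor(cv2.imread('pics/w7.png'),cv2.COLOR_BGR2GRAY).astype(int)
c3=cam('wrist',s3);g3=cv2.cvtColor(cv2.imread('pics/w3.png'),cv2.COLOR_BGR2GRAY).astype(int)
# square: horizontal/vertical profile
for n,c,G in(('w3',c3,g3),('w7',c7,g)):
    x,y=proj(c,(621.5,32,104)).round().astype(int);print(n,x-34,G[y+14,x-34:x+35].tolist());print(y-34,G[y-34:y+35,x+12].tolist())
E
```

```text
w3 bbox (195, 0, 93, 169) ctr (241.0, 84.0) pred 29mm size down/up [np.float64(50.0195582621737), np.float64(53.510782055421075)]
w7 bbox (222, 0, 92, 198) ctr (267.5, 98.5) pred 29mm size down/up [np.float64(51.903917529066895), np.float64(55.67243939032867)]
w3 207 [71, 56, 53, 53, 53, 54, 53, 53, 52, 53, 53, 53, 53, 53, 51, 52, 56, 59, 61, 61, 61, 62, 62, 61, 62, 62, 62, 62, 61, 61, 62, 62, 62, 61, 62, 62, 63, 62, 62, 62, 62, 63, 62, 62, 63, 63, 62, 63, 63, 64, 64, 64, 64, 65, 64, 64, 64, 62, 59, 54, 52, 53, 56, 57, 58, 57, 58, 58, 57]
125 [84, 84, 86, 84, 84, 84, 84, 83, 75, 63, 57, 58, 62, 66, 67, 67, 66, 66, 66, 65, 65, 66, 65, 66, 65, 65, 65, 65, 65, 65, 65, 65, 65, 65, 64, 64, 65, 64, 64, 64, 64, 64, 64, 63, 64, 63, 64, 63, 62, 63, 63, 63, 62, 63, 60, 58, 55, 53, 54, 53, 53, 54, 54, 54, 54, 54, 54, 54, 54]
w7 234 [54, 53, 54, 53, 53, 53, 53, 53, 54, 56, 59, 61, 62, 62, 62, 61, 62, 61, 62, 61, 62, 62, 62, 62, 61, 63, 62, 63, 62, 62, 62, 63, 63, 63, 63, 63, 63, 63, 63, 65, 72, 84, 87, 85, 91, 100, 103, 105, 105, 106, 106, 106, 105, 104, 100, 92, 80, 66, 64, 72, 82, 87, 87, 87, 87, 86, 86, 86, 86]
116 [85, 85, 84, 78, 66, 60, 57, 57, 58, 67, 82, 93, 102, 106, 107, 107, 107, 107, 107, 107, 107, 107, 106, 106, 107, 107, 106, 106, 106, 106, 106, 106, 106, 106, 105, 105, 105, 106, 105, 105, 105, 105, 105, 105, 106, 105, 105, 105, 103, 104, 98, 86, 73, 64, 63, 63, 62, 59, 57, 54, 55, 56, 55, 55, 56, 55, 55, 54, 55]
```

Edge profiles after lift-off: the square cap has grown by 6.7% more than the pose change explains, so it is up. The round cap measures about 49 px against 49.6 expected down and 53 up, so it is caught. Handing in.

```bash
python3 -c "
from bench import arm
print(arm.job_done())"
```

```text
the job is handed in; nothing more can be done
None
```

The job is handed in: all five switches read as off, the round stop key is caught down and the square run key is up, at about 20 s of 42 s; diamond, narrow and bystanders were not re-measured, and no verdict came back.

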